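# Hold the reference slide flush on the tilted reader head

## Robot

A 6-joint arm with a two-finger parallel gripper is mounted at the origin on a cart in front of the work surface, level with it; the furniture and walls round the work are solid. World frame = base frame: x ahead of the robot, y to its left, z up, the work surface at z = 0. Lengths are in m, angles in rad, forces in N, time in s.
With the tool pointing down it reaches from about 0.35 to 0.975 m from the base axis. Payload 4.9 kg.
Tool frame: the origin (TCP) lies at the very end of the fingers, on their centre line; the grasp point (between the pads) lies 19 mm behind it; z points along the fingers, y is the direction in which the jaws open and shut (so a half turn about z gives the same grasp; the last joint's range is limited). The gripper opens to 85 mm and grips with 20 to 120 N. Pads are 22 mm wide; open, the fingers measure 114 mm over their backs; the gripper's body (76 mm by 85 mm) begins 54 mm behind the grasp point. The pads swing forward as they close: fully open they stand 13 mm farther back than shut.
Start: joints at [1.172, 0.053, 1.613, -0, 1.476, -0.119], TCP at [0.173, 0.601, 0.231] pointing down, gripper open.
Joint ranges: [-3.01, 3.01], [-1.01, 2.22], [0.06, 2.58], [-1.02, 4.17], [0.09, 2.62], [-3.14, 3.14]. Speed limits (rad/s): [2.57, 2.57, 3.14, 3.14, 3.14, 3.14].

## Interface

Orientations are given as a unit quaternion [w, x, y, z].
In Python, from plant import state, eyes, job_done gives the robot as it stands.
- The arm moves only by the tool apply_moves, never from a script. Its argument "commands" is a list of rows, each an object with "linear": the shift along the tool's x, y, z in m, a list of three; "delta_rot": the turn, a rotation vector about the tool's x, y, z in degrees, a list of three; "fingers": the closure in counts, from 0 (fully open) to 255 (shut). In form: [{"linear": [x, y, z], "delta_rot": [wx, wy, wz], "fingers": fingers}, ...]. A call has exactly 8 rows; each row is the pose to reach, as a shift and turn from the pose commanded when the call began, along the tool's axes at that moment; what a row does not reach only later rows make up. A row lasts 1/10 s, in which the tool goes at most 50 mm and 8.59 degrees, less where a joint would pass 70% of its speed; a pose out of reach is approached as far as the arm can. A call with a gripper value outside its range is refused whole. The fingers move at their own pace and stop on an object; the grip force is fixed at half the most. Time passes only in rows, so rows that repeat a pose let the fingers close, or fill a call up. It gives the time, the measured TCP pose, the force and the opening at its end, in the units of the state.
- state(): the state, without advancing time (a new reading comes with each control period).
- eyes.grab_frame(name): name is "side" or "top"; returns the picture (420x560x3 uint8, red, green, blue); there is no depth.
- eyes.camera_params(name): a dict with "fx", "fy", "cx", "cy" (pixels), "k1" (the pictures are not rectified: a ray, as slopes to the right and down, at radius r is drawn at 1 + k1 r^2 times it, then the intrinsics apply), "position" and "rotation" of the camera in the world. Camera axes: x right, y down, z forward; pixel columns grow to the right and rows downward; lengths in m; the calibration is good to about 2 mm. A picture is of the moment at which its call begins. camera_params takes no time and is no camera call.
- job_done(): hands the job in, once; it reports no verdict.
The state is a dict: "time": time; "joint_pos": joint angles; "joint_vel": joint speeds; "joint_efforts": joint torques, N m; "tool_pos": TCP position; "tool_rot": TCP orientation; "contact_force": force on the tool from outside, world axes, zero at the start; "ft_torque": the same for the moment, N m; "gripper_width": opening from 0.0 (shut) to 1.0 (fully open).
Only numpy, scipy, OpenCV 4.12 (cv2) and the standard library are available. Lean on these libraries where they do the work, as an engineer would, in place of code of your own. Each camera call takes 0.05 s, during which the arm holds its last target.

## Task

The bench reflectance reader is waiting for its white calibration: take the reference slide (the plate with the straight bar grip) out of the dock, tilt it to the slope of the reader's stage and press it between the side guides until it lies flush on the stage all over and the sprung seal collar round the window is pushed fully in. Press gently, no harder than it needs, do not shift the reader's head from its slope, and leave the zero slide, the vial and the small tin where they are. Finish while still gripping the slide and keeping it pressed home: do not let go.

Things in the scene. Friction and masses are not known exactly. Their poses are not given: they have to be found in the camera images.
- slide_grip (a point): centre of the reference slide's bar grip. The loose slide (0.13 to 0.22 kg): aluminium plate 80 x 60 x 8 mm, black bar upright on its back, 42 long x 14 wide, top 32 mm above the plate's back; low foot flange 52 x 24, 2.5 mm high. x along bar and plate length, y across, z out of the back (up in the dock). Point 24 mm above the underside, 16 below the bar's top. Either way round is the same
- slide_face (a point): centre of the reference slide's underside: the face with the round white tile, which goes on the reader's stage. Same axes as slide_grip; z points from this face towards the bar
- window (a point): centre of the reader's sloped stage face and its window, about 0.1 m above the table. z out of the face, x up the slope, y left across it. Flat aluminium, 116 (x) x 100 mm. Side guides 88 long, 5 mm high, inner faces at y = +-33.5 mm (3.5 mm play each side of the plate); lower lip 5 mm high, inner face at x = -45.5 mm; upper end open. Else only the seal collar, 43 mm across, stands proud
- seal_collar (a joint): how far the sprung black seal collar round the window is pushed in, m: 0 = standing 4 mm proud of the stage, 0.004 = level with it. About 2 N starts it, 6 N brings it level; it springs out when let go
- reader_head (a joint): slope of the reader's stage, rad from level (0 = facing up, growing as it turns to face the reader's front). It stands at 0.26 to 0.60; a stiff friction hinge, about 6 N m, keeps it there under ordinary pressing
- reader: bench reflectance reader, fixed: white base 185 x 150 x 24 mm, two aluminium cheeks with black clamp knobs (168 mm over the knobs) and between them the tilting white head, up to 135 mm high. Origin at table height under the base, x to its rear, y to its left, z up; the sloped stage faces its front, -x
- dock: grey dock, fixed, 112 (x) x 204 (y) x 10 mm, with two equal shallow places at y = +52.5 and -52.5 mm, rims 4.7 mm high with 2.5 mm play round a plate. The slides lie in them face down, undersides 10 mm above the table, bars along the dock's x; which is in which place varies. Origin at table height under its centre, z up
- zero_centre (a point): zero slide, to be left alone in the other place of the dock: the same 80 x 60 x 8 mm plate with a round black light trap, 37 mm across, in place of the bar, 40 mm high in all. The point is its centre, 20 mm above the underside
- vial_centre (a point): standing glass vial, 27 mm in diameter, 85 mm high, a bystander; the point is its centre
- tin_centre (a point): small round white sample tin, 51 mm in diameter, 27 mm high, a bystander; the point is its centre
Mind the look-alikes: they are no part of the job. What is shaped like the part that bears slide_grip but pink is not meant.

How it is judged:
On the way:
1. the reference slide is lifted clear out of the dock in the gripper (z of slide_face in the frame of dock above 0.05 m and contact force between reference_slide and the fingers above 1 N), for 0.1 s.
At the end, for the whole second after the job is handed in: slide flat on the stage (gap under 1.8 mm, parallel within 0.035 rad), centred on the window within 8 mm along and 6 mm across the slope, collar in by over 3 mm, pressing with over 4 N, still gripped by the fingers, stage shifted by under 6 mm (angle between the z axis of slide_face and the z axis of window, either way round below 0.035 rad and z of slide_face in the frame of window between -0.003 and 0.0018 m and x of slide_face in the frame of window between -0.008 and 0.008 m and y of slide_face in the frame of window between -0.006 and 0.006 m and value of joint seal_collar above 0.003 m and contact force between reference_slide and reader above 4 N and contact force between reference_slide and the fingers above 3 N and distance of window from where it was at the start of the episode below 0.006 m); the arm keeps its last pose, push and grip.
It fails at once if the slide is pressed on the reader with more than 50 N (contact force between reference_slide and reader above 50 N).
It fails at once if the reader's stage is shifted by more than 6 mm (distance of window from where it was at the start of the episode above 0.006 m).
It fails at once if the zero slide is moved more than 20 mm (distance of zero_centre from where it was at the start of the episode above 0.02 m).
It fails at once if the vial is moved more than 20 mm or tipped (distance of vial_centre from where it was at the start of the episode above 0.02 m).
It fails at once if the small tin is moved more than 20 mm (distance of tin_centre from where it was at the start of the episode above 0.02 m).
It also fails if it takes over 43 s, if anything falls off the work surface, if the arm or the gripper's body presses on something with over 40 N, if the wrist force passes 120 N, or if a joint passes its speed limit or range.

## Working session

There is one attempt and no reset: what is moved stays moved. The work goes in short steps, Python scripts to look and compute and a tool call to move; the robot and the scene stay as the last step left them, time stands still between calls to the robot, and variables do not carry over. Pictures are saved under pics/ and viewed, and the job is handed in when it is done.

Besides the shell and the picture viewer there is one more tool, called after "Call:" as name([rows], argument=value, ...), one row to a line, values as JSON. apply_moves: Moves the arm, as the interface text tells. Its arguments: {"type":"object","properties":{"commands":{"type":"array","items":{"type":"object","properties":{"linear":{"type":"array","items":{"type":"number"}},"delta_rot":{"type":"array","items":{"type":"number"}},"fingers":{"type":"number"}}}}},"required":["commands"]}

```bash
mkdir -p pics
python3 - <<'E'
from plant import state, eyes
import cv2
print(state())
for n in("side","top"):
    print(eyes.camera_params(n))
    cv2.imwrite(f"pics/{n}0.png",eyes.grab_frame(n)[:,:,::-1])
E
```

```text
{'time': 0.0, 'joint_pos': array([ 1.17196481e+00,  5.33643639e-02,  1.61431036e+00, -2.00964194e-05,
        1.47598554e+00, -1.18978761e-01]), 'joint_vel': array([ 0.00206572,  0.00116635,  0.00088027,  0.00067435,  0.00104316,
       -0.00062977]), 'joint_efforts': array([-8.61893859e-04, -3.93669641e+01, -3.70189011e+01, -1.03539110e-04,
        7.03986967e-03, -1.42565443e-05]), 'tool_pos': array([0.17238094, 0.60010557, 0.23004859]), 'tool_rot': array([-2.55009026e-04,  1.39469184e-01,  9.90225872e-01, -1.00191216e-03]), 'contact_force': array([-0.84736401, -0.02216578,  0.67383694]), 'ft_torque': array([-0.00623627,  0.01548067,  0.0638407 ]), 'gripper_width': 1.0005414203338572}
{'fx': 420.7163645498494, 'fy': 420.7163645498494, 'cx': 281.1898186197903, 'cy': 214.89427420224814, 'k1': 0.029689149098497514, 'position': array([1.26322062, 0.33994843, 0.62161681]), 'rotation': array([-0.24547985,  0.45734372,  0.74865304, -0.41242574])}
{'fx': 508.1118293881212, 'fy': 508.1118293881212, 'cx': 274.7444373452339, 'cy': 202.53322531924425, 'k1': -0.1753390780319733, 'position': array([ 0.39123583, -0.01465367,  1.38665848]), 'rotation': array([-0.03387743,  0.70787808, -0.70373902,  0.05012316])}
```

View pics/side0.png

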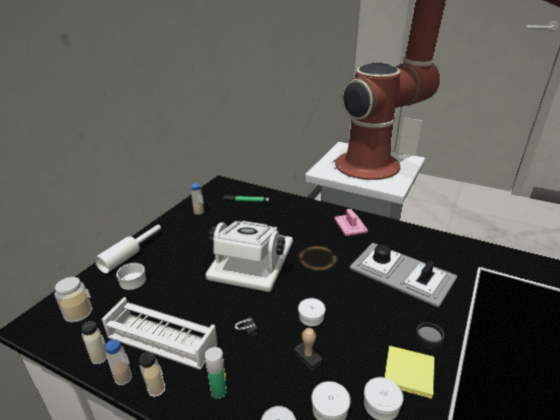

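View pics/top0.png

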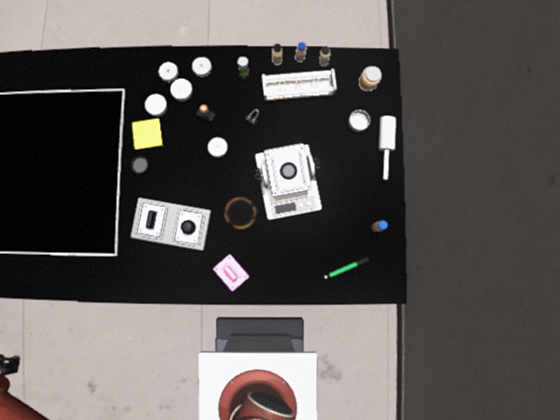

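The top view shows the grey dock at (171,223), holding a plate with a black bar at (151,219) and the round-trap plate at (188,227). The reader is at (288,180). A pink look-alike sits at (231,272). I'll enlarge these to confirm.

Run:
```python
import cv2,numpy as np
t=cv2.imread("pics/top0.png");s=cv2.imread("pics/side0.png")
a=cv2.resize(t[185:265,120:220],None,fx=8,fy=8,interpolation=cv2.INTER_CUBIC)[:600]
cv2.imwrite("pics/c1.png",a)
cv2.imwrite("pics/c2.png",cv2.resize(t[135:225,240:340],None,fx=6,fy=6,interpolation=cv2.INTER_CUBIC))
cv2.imwrite("pics/c3.png",cv2.resize(s[210:300,195:305],None,fx=6,fy=6,interpolation=cv2.INTER_CUBIC))
cv2.imwrite("pics/c4.png",cv2.resize(s[235:310,340:465],None,fx=6,fy=6,interpolation=cv2.INTER_CUBIC))
```

```text
(no output)
```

View pics/c1.png

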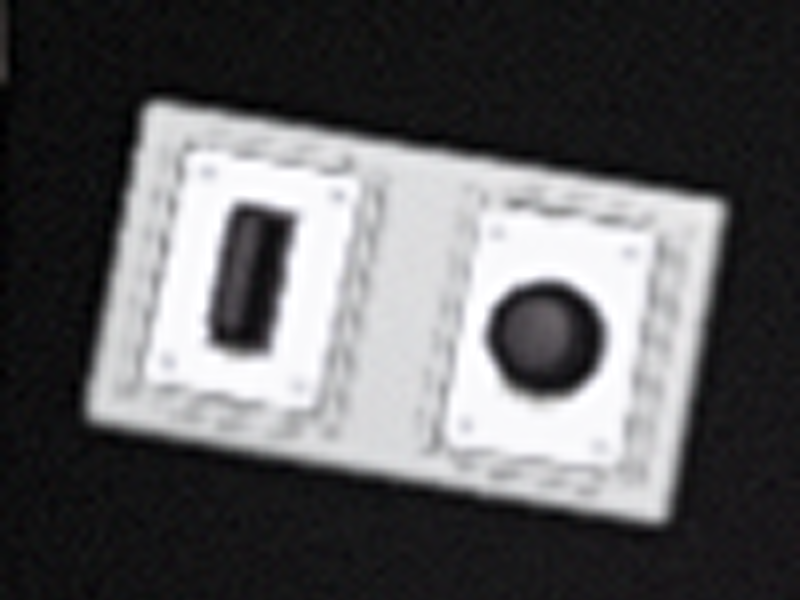

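View pics/c2.png

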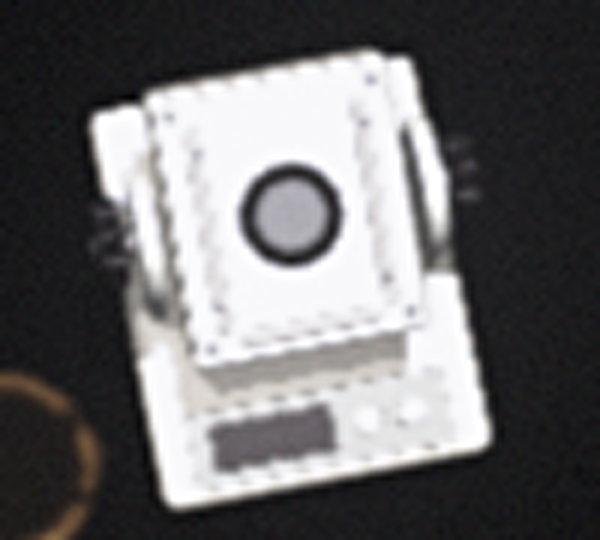

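View pics/c3.png

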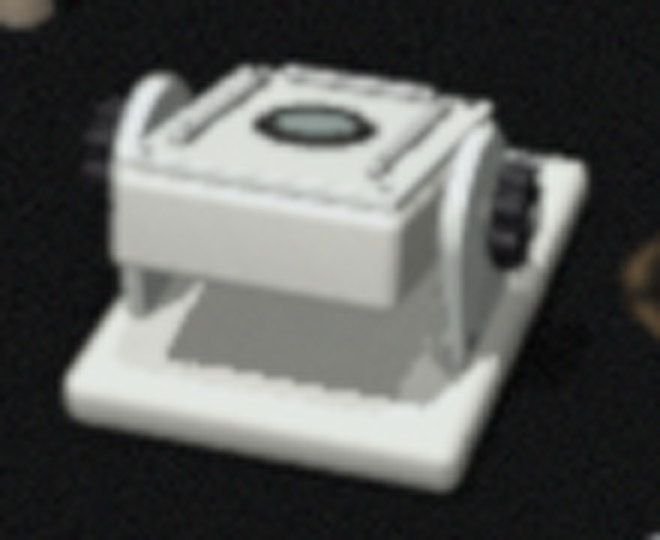

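View pics/c4.png

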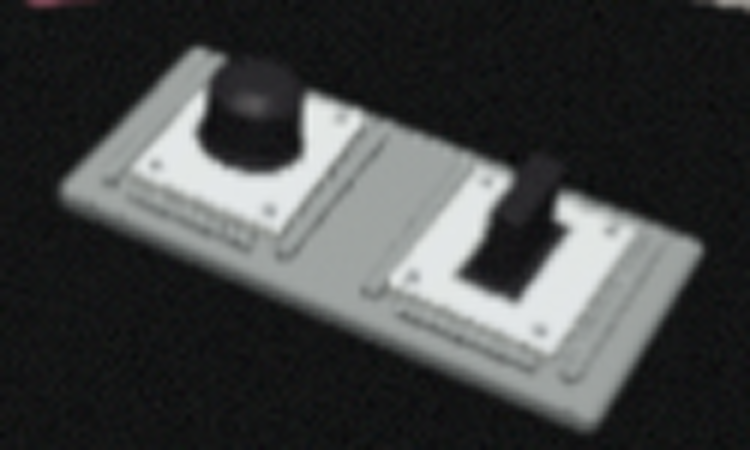

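The crops show the black bar grip slide at top (151,220), side (427,272), and the zero slide with its round trap at top (188,227). The pink piece at (231,272) is not in the dock and has the wrong colour. The bar slide is the target. Next I'll measure it.

```bash
cat > h.py <<'E'
import numpy as np,cv2
from scipy.spatial.transform import Rotation as R
from plant import eyes
def P(n):
    c=eyes.camera_params(n);K=np.array([[c['fx'],0,c['cx']],[0,c['fy'],c['cy']],[0,0,1]])
    return K,np.array([c['k1'],0,0,0]),np.array(c['position']),R.from_quat(np.roll(c['rotation'],-1)).as_matrix()
def rays(n,px):
    K,d,p,M=P(n);u=cv2.undistortPoints(np.array(px,float).reshape(-1,1,2),K,d)[:,0]
    v=np.c_[u,np.ones(len(u))]@M.T
    return p,v/np.linalg.norm(v,axis=1)[:,None]
def onz(n,px,z):
    p,v=rays(n,px);return p+v*((z-p[2])/v[:,2])[:,None]
def proj(n,X):
    K,d,p,M=P(n);r=(np.atleast_2d(X)-p)@M
    return cv2.projectPoints(r.reshape(-1,1,3),np.zeros(3),np.zeros(3),K,d)[0][:,0]
def tri(a,b):
    p,v=rays("top",[a]);q,w=rays("side",[b]);v=v[0];w=w[0]
    s=np.linalg.lstsq(np.c_[v,-w],q-p,rcond=None)[0]
    A=p+s[0]*v;B=q+s[1]*w;return (A+B)/2,B-A
E
python3 - <<'E'
from h import *
t=cv2.imread("pics/top0.png");s=cv2.imread("pics/side0.png")
hsv=cv2.cvtColor(t,cv2.COLOR_BGR2GRAY)
print(hsv[190:252:3,130:212:4])
def rect(m):
    cs,_=cv2.findContours(m,cv2.RETR_EXTERNAL,cv2.CHAIN_APPROX_NONE);return sorted(cs,key=cv2.contourArea)[::-1]
U=6
for n,img,box,zw in(("top",t,(120,185,220,265),None),("side",s,(340,235,465,310),None)):
    x0,y0,x1,y1=box;g=cv2.resize(cv2.cvtColor(img,cv2.COLOR_BGR2GRAY)[y0:y1,x0:x1],None,fx=U,fy=U,interpolation=cv2.INTER_CUBIC)
    f=lambda q:(np.array(q)+.5)/U-.5+[x0,y0]
    c=rect((g>110).astype(np.uint8))[0] if n=="top" else rect((g>80).astype(np.uint8))[0]
    b=f(cv2.boxPoints(cv2.minAreaRect(cv2.convexHull(c))));print(n,"dockbox",b.round(1).tolist());W=onz(n,b,.010);print(W.round(4).tolist(),np.linalg.norm(np.diff(W,axis=0),axis=1))
    if n=="top":print("dock c",W.mean(0))
    for c in rect((g>(232 if n=="top" else 195)).astype(np.uint8))[:2]:
        b=f(cv2.boxPoints(cv2.minAreaRect(c)));W=onz(n,b,.018)
        print(" plate",cv2.contourArea(c)/U/U,b.round(1).tolist(),W.mean(0),np.linalg.norm(np.diff(W,axis=0),axis=1))
        print(W.round(4).tolist())
    m=(g<100).astype(np.uint8)
    cs,_=cv2.findContours(m,cv2.RETR_LIST,cv2.CHAIN_APPROX_NONE)
    for c in cs:
        A=cv2.contourArea(c)/U/U
        if 60<A<600:
            b=f(cv2.boxPoints(cv2.minAreaRect(c)));W=onz(n,b,.05);print(" dark",A,b.round(1).tolist(),W.mean(0),W.round(4).tolist())
E
```

```text
[[ 15  16  14  11  20  18  19  16  22  19  19  22  15  19  21  22  19  23
   18  20  17]
 [ 16  11  16  17  18  18  17  15  17  17  19  22  19  22  19  19  19  15
   21  21  19]
 [ 12  10  12   9  13  23  21  20  19  16  15  20  20  21  22  23  20  17
   16  21  20]
 [ 12  12 184 214 192 100  45  12  11  22  17  22  16  22  20  23  22  19
   21  23  20]
 [ 16  12 209 215 204 204 213 211 198 115  51  10  13  18  19  22  22  22
   19  21  19]
 [ 14  10 218 164 240 249 206 202 192 220 226 223 211 142  80  17  16  17
   19  20  23]
 [ 11   9 214 206 248 252 251 250 236 190 221 223 200 220 195 226 218 175
   97  28  15]
 [ 18  19 213 229 251  43 114 245 249 214 221 219 211 232 208 148 213 217
  225 231 133]
 [ 13  77 186 249 252  77  18 253 250 164 219 219 207 219 249 250 250 249
  198 212  70]
 [ 17 120 212 251 247  72  32 251 248 187 219 219 202 248 250 249 248 232
  172 223  42]
 [ 18 185 204 251 193  66  53 250 204 196 222 217 210 254 131 125 252 249
  197 227  17]
 [  8 200 178 249 122  42 108 249 194 219 220 215 244  58  80  54 135 250
  189 226  17]
 [ 12 213 178 249 107  14 193 24
[... 2001 characters left out ...]
8.8, 267.7], [363.4, 234.2], [457.2, 275.1], [442.6, 308.6]]
[[0.5456, 0.1314, 0.01], [0.4058, 0.1197, 0.01], [0.4628, 0.3496, 0.01], [0.5809, 0.339, 0.01]] [0.14029463 0.23681652 0.11860536]
 plate 426.1666666666667 [[404.2, 281.7], [414.0, 259.1], [445.3, 272.7], [435.5, 295.2]] [0.5098074  0.28869628 0.018     ] [0.08598992 0.07240874 0.0815996 ]
[[0.5456, 0.254, 0.018], [0.4596, 0.2552, 0.018], [0.4763, 0.3256, 0.018], [0.5577, 0.32, 0.018]]
 plate 289.625 [[361.7, 263.3], [370.4, 241.7], [400.0, 253.8], [391.3, 275.3]] [0.48981579 0.18719498 0.018     ] [0.08795415 0.07621445 0.08339046]
[[0.5274, 0.1547, 0.018], [0.4397, 0.1475, 0.018], [0.4544, 0.2223, 0.018], [0.5378, 0.2243, 0.018]]
```

Run:
```python
import cv2,numpy as np
t=cv2.imread("pics/top0.png",0);s=cv2.imread("pics/side0.png",0)
def go(g,x0,y0,w,h,lo,hi,n):
    c=cv2.resize(g[y0:y0+h,x0:x0+w],None,fx=12,fy=12,interpolation=cv2.INTER_CUBIC).astype(float)
    c=np.clip((c-lo)/(hi-lo)*255,0,255).astype(np.uint8);cv2.imwrite(n,c)
go(t,256,140,66,50,150,255,"pics/c5.png")
go(s,210,215,66,40,60,255,"pics/c6.png")
```

```text
(no output)
```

View pics/c5.png

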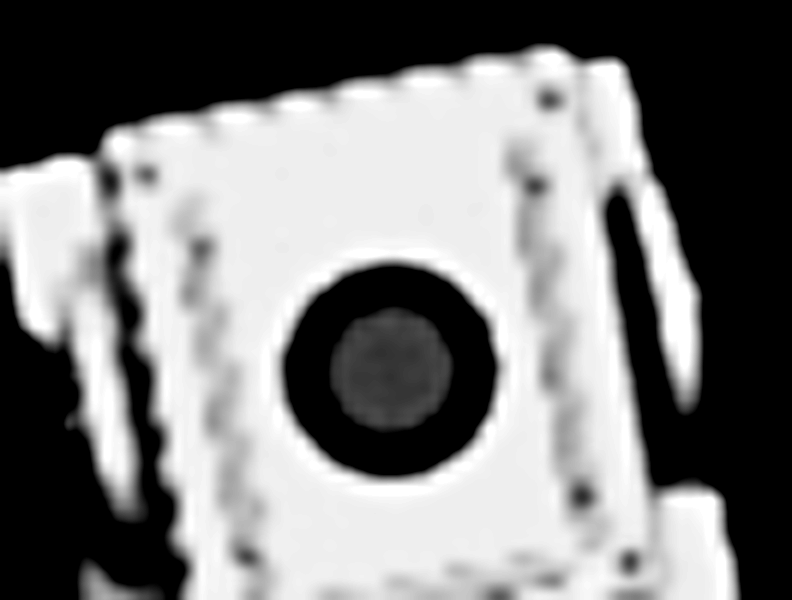

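View pics/c6.png

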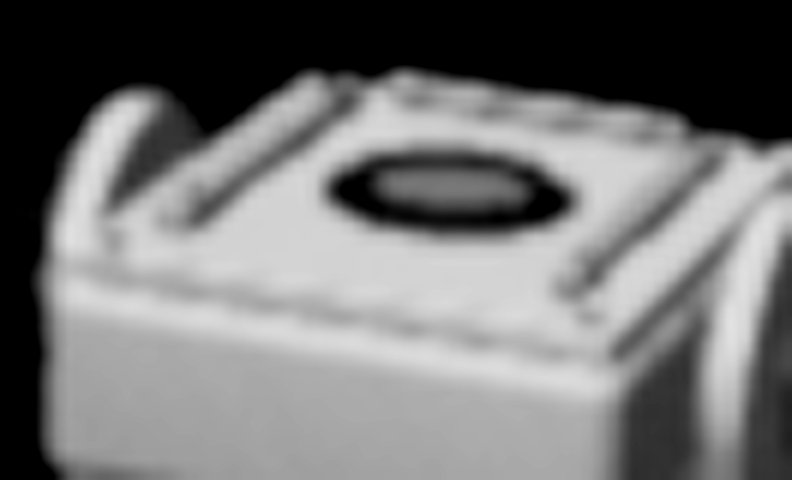

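```bash
cat > m.py <<'E'
from h import *
t=cv2.imread("pics/top0.png",0);s=cv2.imread("pics/side0.png",0)
U=12;E={}
for n,g,x0,y0,w,h,th in(("top",t,256,140,66,60,140),("side",s,210,215,66,40,120)):
    c=cv2.resize(g[y0:y0+h,x0:x0+w],None,fx=U,fy=U,interpolation=cv2.INTER_CUBIC)
    cs,_=cv2.findContours((c<th).astype(np.uint8),cv2.RETR_LIST,cv2.CHAIN_APPROX_NONE)
    for k in cs:
        A=cv2.contourArea(k)/U/U
        if 60<A<400:
            (a,b),ax,an=cv2.fitEllipse(k); q=np.array([(a+.5)/U-.5+x0,(b+.5)/U-.5+y0])
            if abs(q[0]-(288 if n=="top" else 247))<6: print(n,A,q,np.array(ax)/U,an);E.setdefault(n,q)
C,e=tri(E["top"],E["side"]);print("collar",C,e)
T=lambda a,b:((a+.5)/U-.5+256,(b+.5)/U-.5+140)
S=lambda a,b:((a+.5)/U-.5+210,(b+.5)/U-.5+215)
for nm,a,b in(("UR",T(570,50),S(48,262)),("UL",T(105,130),S(612,358)),("LL",T(202,660),S(768,143))):
    X,e=tri(a,b);print(nm,X,e)
E
python3 m.py
python3 - <<'E'
from h import *
t=cv2.imread("pics/top0.png",0)
def go(g,x0,y0,w,h,lo,hi,n):
    c=cv2.resize(g[y0:y0+h,x0:x0+w],None,fx=12,fy=12,interpolation=cv2.INTER_CUBIC).astype(float)
    c=np.clip((c-lo)/(hi-lo)*255,0,255).astype(np.uint8);cv2.imwrite(n,c)
go(t,256,160,66,45,150,255,"pics/c7.png")
E
```

```text
top 94.1701388888889 [288.10047913 170.37345123] [10.85100683 11.05996323] 39.10924530029297
top 224.43055555555554 [288.08135732 170.43651072] [16.81498464 17.00988261] 24.456995010375977
side 99.88194444444444 [247.06006877 230.62042999] [ 6.42448552 19.86190542] 92.84510803222656
collar [ 0.62935109 -0.07857286  0.0976877 ] [ 0.00055327 -0.00102735  0.00015262]
UR [ 0.69704467 -0.11686618  0.11312456] [ 0.00136358 -0.00224403  0.00050473]
UL [ 0.67782114 -0.01653148  0.11333094] [ 2.75658467e-04 -5.41545806e-04  6.26939963e-05]
LL [ 0.56956874 -0.04161436  0.08335072] [ 0.00346699 -0.00706276  0.00059661]
```

View pics/c7.png

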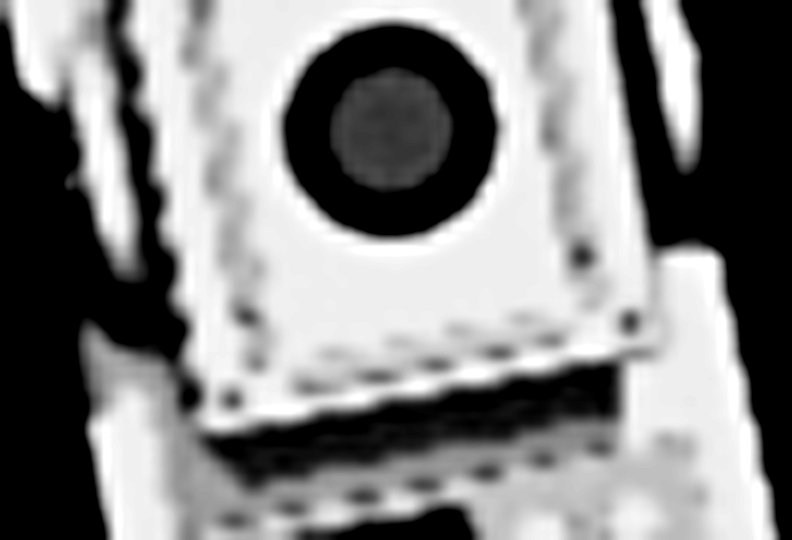

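```bash
cat >> m.py <<'E'
print("----")
from scipy.optimize import brentq,least_squares
psi=np.radians(11.0)
def axes(th,psi=psi):
    h=np.array([np.cos(psi),np.sin(psi),0]);z=np.array([0,0,1.])
    x=np.cos(th)*h+np.sin(th)*z; n=-np.sin(th)*h+np.cos(th)*z; return x,np.cross(n,x),n
# est 1: side ray of upper edge meets dist from centre
for zc in (.001,.002,.003):
  for q,sy in((S(48,262),-50),(S(612,358),50)):
    p,v=rays("side",[q]);v=v[0]
    def f(th):
        x,y,n=axes(th);X=C-zc*n+.058*x+sy/1000*y
        # residual of side ray perpendicular, along image vertical
        return (proj("side",X)[0]-q)[1]
    th=brentq(f,0.1,.8);x,y,n=axes(th);X=C-zc*n+.058*x+sy/1000*y
    print("th",zc,sy,th,"dx px",proj("side",X)[0]-q)
# est 2: collar ellipse incl. wall : project ring circles at top and base, take vertical extent
a=np.linspace(0,2*np.pi,400)
for th in (.26,.3,.34,.38,.42,.46):
    x,y,n=axes(th);W=C-.002*n
    pts=np.vstack([W+k*n+.0215*(np.cos(a)[:,None]*x+np.sin(a)[:,None]*y) for k in(0,.004)])
    hu=cv2.convexHull(proj("side",pts).astype(np.float32));e=cv2.fitEllipse(hu)
    q=proj("side",np.array([W+.058*x-.05*y,W+.058*x+.05*y,W-.058*x-.05*y,W-.058*x+.05*y]))
    qt=proj("top",np.array([W+.058*x-.05*y,W+.058*x+.05*y,W-.058*x-.05*y,W-.058*x+.05*y]))
    print(th,"ell",np.array(e[1]).round(2),cv2.contourArea(hu).round(1),e[0]);print(((q-[210,215]+.5)*12).round().tolist(),((qt-[256,140]+.5)*12).round().tolist())
E
python3 m.py
```

```text
top 94.1701388888889 [288.10047913 170.37345123] [10.85100683 11.05996323] 39.10924530029297
top 224.43055555555554 [288.08135732 170.43651072] [16.81498464 17.00988261] 24.456995010375977
side 99.88194444444444 [247.06006877 230.62042999] [ 6.42448552 19.86190542] 92.84510803222656
collar [ 0.62935109 -0.07857286  0.0976877 ] [ 0.00055327 -0.00102735  0.00015262]
UR [ 0.69704467 -0.11686618  0.11312456] [ 0.00136358 -0.00224403  0.00050473]
UL [ 0.67782114 -0.01653148  0.11333094] [ 2.75658467e-04 -5.41545806e-04  6.26939963e-05]
LL [ 0.56956874 -0.04161436  0.08335072] [ 0.00346699 -0.00706276  0.00059661]
----
th 0.001 -50 0.25717850419136284 dx px [1.49980763e+00 1.13686838e-13]
th 0.001 50 0.24743423573274967 dx px [-0.11058391  0.        ]
th 0.002 -50 0.27457716457657977 dx px [1.49461386 0.        ]
th 0.002 50 0.2648474723453214 dx px [-1.14494685e-01  2.84217094e-14]
th 0.003 -50 0.29206767306967224 dx px [ 1.48596275e+00 -2.84217094e-14]
th 0.003 50 0.2823622245426986 dx px [-0.12100866  0.        ]Traceback (most recent call last):
  File "m.py", line 41, in <module>
    print(th,"ell",np.array(e[1]).round(2),cv2.contourArea(hu).round(1),e[0]);print(((q-[210,215]+.5)*12).round().tolist(),((qt-[256,140]+.5)*12).round().tolist())
                                           ^^^^^^^^^^^^^^^^^^^^^^^^^
AttributeError: 'float' object has no attribute 'round'
```

```bash
sed -i 's/cv2.contourArea(hu).round(1)/cv2.contourArea(hu)/' m.py; python3 m.py | sed -n '/^0\./,$p'
```

```text
0.26 ell [ 8.77 20.86] 141.94054450048134 (247.30368041992188, 230.73287963867188)
[[66.0, 267.0], [611.0, 360.0], [317.0, 69.0], [807.0, 147.0]] [[575.0, 62.0], [117.0, 144.0], [664.0, 590.0], [212.0, 674.0]]
0.3 ell [ 8.09 21.01] 131.53292954852805 (247.30264282226562, 230.7263641357422)
[[67.0, 255.0], [612.0, 347.0], [316.0, 80.0], [806.0, 158.0]] [[576.0, 62.0], [117.0, 144.0], [663.0, 588.0], [211.0, 672.0]]
0.34 ell [ 7.4  21.19] 120.9211129861651 (247.30178833007812, 230.71986389160156)
[[67.0, 242.0], [612.0, 335.0], [315.0, 92.0], [805.0, 170.0]] [[578.0, 62.0], [118.0, 145.0], [661.0, 586.0], [210.0, 669.0]]
0.38 ell [ 6.7  21.43] 110.12174264655914 (247.3009796142578, 230.71258544921875)
[[67.0, 229.0], [613.0, 322.0], [315.0, 103.0], [804.0, 182.0]] [[579.0, 63.0], [119.0, 146.0], [659.0, 583.0], [209.0, 667.0]]
0.42 ell [ 5.98 21.75] 99.15151745744515 (247.30023193359375, 230.70484924316406)
[[68.0, 216.0], [615.0, 308.0], [313.0, 115.0], [803.0, 194.0]] [[581.0, 65.0], [119.0, 148.0], [657.0, 581.0], [208.0, 664.0]]
0.46 ell [ 5.26 22.22] 88.02866836381145 (247.29969787597656, 230.69631958007812)
[[69.0, 203.0], [616.0, 295.0], [312.0, 126.0], [801.0, 206.0]] [[582.0, 67.0], [120.0, 150.0], [656.0, 577.0], [207.0, 660.0]]
```

```bash
python3 - <<'E'
from h import *
s=cv2.imread("pics/side0.png",0)
print("cols 244..250 rows 218..250");print(s[218:252,[222,232,244,246,248,256,262]].T)
print("row 229-232, cols 232..262",s[229:233,232:264])
print("cols 266..277 rows 222..232");print(s[220:234,262:278])
print("left front rows 217-226 cols 230-246");print(s[217:227,228:246])
E
cat >> m.py <<'E'
print("====")
for th in (.26,.3,.34,.38):
    x,y,n=axes(th);W=C-.002*n
    pts=W+.0215*(np.cos(a)[:,None]*x+np.sin(a)[:,None]*y)
    e=cv2.fitEllipse(proj("side",pts).astype(np.float32)); d=proj("side",np.array([W,W+.004*n]))
    print(th,np.array(e[1]),d[1]-d[0])
E
python3 m.py | sed -n '/====/,$p'
```

```text
cols 244..250 rows 218..250
[[ 20  20  20  40 111 169 166 128 105 100 101 111 159 198 210 209 216 221
  222 207 193 209 222 218 201 191 191 189 188 186 185 184 183 182]
 [ 25  21  18  22  63 151 194 201 188 160 134 178 212 220 221 221 221 221
  222 219 217 205 187 212 226 214 197 192 189 188 187 187 186 185]
 [ 18  20  67 158 174 161 200 218 204 149  95 134 150 124  77  78 165 208
  220 222 222 219 218 205 185 211 226 216 200 194 192 192 189 188]
 [ 19  19  42 120 175 177 200 218 203 148  99 135 151 139  98  72 135 200
  220 222 222 223 224 211 198 211 224 222 206 194 193 192 190 189]
 [ 19  20  28  91 181 188 187 210 202 146  95 134 151 139  98  70 134 199
  220 222 222 223 221 211 196 196 217 226 211 197 194 192 192 191]
 [ 22  17  22  18  78 175 182 166 202 220 217 186 119  59  75 159 206 218
  216 208 187 185 210 219 220 208 189 212 227 217 201 194 192 191]
 [ 13  16  21  20  25  85 178 184 178 206 220 220 215 204 191 175 147 160
  203 220 223 222 218 200 160 131 150 172 165 139 118 107 107 105]]
row 229-232, cols 232..262 [[178 204 218 220 211 175 122  89  68  97 125 130 134 135
[... 1762 characters left out ...]
  53  74  67  51]
 [ 17  22  17  19  22  42  94 140 143 104 117 113  86  99 136 172 158 131]
 [ 19  22  21  32  63 110 162 192 180 147 135 139 159 183 179 181 174 167]
 [ 22  24  37  89 151 190 201 201 184 155 119 134 183 213 204 181 161 163]
 [ 22  50 103 160 194 201 201 186 160 136 134 170 206 220 218 208 200 199]
 [ 71 126 175 200 201 188 178 150 132 159 195 208 220 223 222 220 218 218]
 [157 189 198 201 188 166 138 125 163 203 219 221 221 219 218 213 204 202]]
====
0.26 [ 6.99477053 19.74757576] [ 0.07035515 -1.7135239 ]
0.3 [ 6.29678488 19.74827576] [ 0.09595862 -1.73558911]
0.34 [ 5.58847952 19.74898911] [ 0.12140858 -1.75487775]
0.38 [ 4.87098503 19.74970436] [ 0.14666431 -1.77135899]
```

```bash
cat > g.py <<'E'
from h import *
from plant import state
def frame(yaw,th):  # tool R for stage/dock yaw and slope; tool z=-n, tool x=-xaxis
    h=np.array([np.cos(yaw),np.sin(yaw),0]);k=np.array([0,0,1.])
    x=np.cos(th)*h+np.sin(th)*k;n=-np.sin(th)*h+np.cos(th)*k
    return np.c_[-x,np.cross(-n,-x),-n]
def delta(p,Rt):
    s=state();q=R.from_quat(np.roll(s['tool_rot'],-1)).as_matrix()
    print("lin",(q.T@(np.array(p)-s['tool_pos'])).round(4).tolist(),"rot",np.degrees(R.from_matrix(q.T@Rt).as_rotvec()).round(2).tolist())
E
python3 - <<'E'
from g import *
s=cv2.imread("pics/side0.png",0)
yaw=np.radians(-9.5);c=np.array([.5063,.2901,.018]);h=np.array([np.cos(yaw),np.sin(yaw),0]);l=np.array([-h[1],h[0],0])
pr=proj("side",np.array([c+a*.04*h+b*.03*l for a,b in((1,1),(1,-1),(-1,-1),(-1,1))]));print("pred",pr.round(1).tolist())
g=cv2.resize(s[235:310,340:465],None,fx=6,fy=6,interpolation=cv2.INTER_CUBIC)
cs,_=cv2.findContours((g>198).astype(np.uint8),cv2.RETR_EXTERNAL,cv2.CHAIN_APPROX_NONE);k=cv2.convexHull(max(cs,key=cv2.contourArea))
print(((cv2.approxPolyDP(k,12,True)[:,0]+.5)/6-.5+[340,235]).round(1).tolist())
# reader yaw from top guide lines
T=lambda a,b:((a+.5)/12-.5+256,(b+.5)/12-.5+140)
for A,B in((T(200,245),T(250,560)),(T(525,180),T(585,500))):
    p=[onz("top",[A],.105)[0],onz("top",[B],.083)[0]];d=p[0]-p[1];print(np.degrees(np.arctan2(d[1],d[0])),p)
delta([.506,.290,.12],frame(yaw,0))
E
```

```text
pred [[432.7, 292.0], [404.7, 280.3], [419.2, 261.2], [446.0, 271.5]]
[[419.4, 262.8], [444.8, 272.8], [431.4, 292.9], [404.9, 281.8]]
10.109673329581993 [array([ 0.65454613, -0.03680161,  0.105     ]), array([ 0.58974561, -0.04835563,  0.083     ])]
12.360207889720925 [array([ 0.66948166, -0.10655611,  0.105     ]), array([ 0.60352037, -0.12101062,  0.083     ])]
lin [-0.4063, -0.2058, 0.1104] rot [-0.11, -0.02, -6.53]
```

Call:
apply_moves([
  {"linear":[-0.2,-0.1,0.0],"delta_rot":[0,0,-3],"fingers":0},
  {"linear":[-0.407,-0.206,0.11],"delta_rot":[0,0,-6.5],"fingers":0},
  {"linear":[-0.407,-0.206,0.11],"delta_rot":[0,0,-6.5],"fingers":0},
  {"linear":[-0.407,-0.206,0.11],"delta_rot":[0,0,-6.5],"fingers":0},
  {"linear":[-0.407,-0.206,0.11],"delta_rot":[0,0,-6.5],"fingers":0},
  {"linear":[-0.407,-0.206,0.11],"delta_rot":[0,0,-6.5],"fingers":0},
  {"linear":[-0.407,-0.206,0.11],"delta_rot":[0,0,-6.5],"fingers":0},
  {"linear":[-0.407,-0.206,0.11],"delta_rot":[0,0,-6.5],"fingers":0},
])

```text
time: 0.9
tool_pos: [0.4577, 0.3351, 0.1389]
tool_rot: [-0.0, 0.083, 0.997, -0.0]
contact_force: [0.9, -0.2, 0.1]
gripper_width: 1.001
```

Run:
```python
from g import *
print(state()['tool_pos'],state()['time'])
delta([.507,.290,.12],frame(np.radians(-9.5),0))
```

```text
[0.45768685 0.33510834 0.13894495] 0.9
lin [-0.0561, -0.0363, 0.0189] rot [-0.01, -0.02, -0.03]
```

Call:
apply_moves([
  {"linear":[-0.04,-0.025,0.014],"delta_rot":[0,0,0],"fingers":0},
  {"linear":[-0.04,-0.025,0.014],"delta_rot":[0,0,0],"fingers":0},
  {"linear":[-0.04,-0.025,0.014],"delta_rot":[0,0,0],"fingers":0},
  {"linear":[-0.04,-0.025,0.014],"delta_rot":[0,0,0],"fingers":0},
  {"linear":[-0.04,-0.025,0.014],"delta_rot":[0,0,0],"fingers":0},
  {"linear":[-0.04,-0.025,0.014],"delta_rot":[0,0,0],"fingers":0},
  {"linear":[-0.04,-0.025,0.014],"delta_rot":[0,0,0],"fingers":0},
  {"linear":[-0.04,-0.025,0.014],"delta_rot":[0,0,0],"fingers":0},
])

```text
time: 1.7
tool_pos: [0.4918, 0.306, 0.126]
tool_rot: [0.0, 0.083, 0.997, 0.0]
contact_force: [-0.5, 0.2, -0.5]
gripper_width: 0.999
```

Run:
```python
from g import *
print(state()['tool_pos'],state()['time'])
delta([.507,.290,.12],frame(np.radians(-9.5),0))
tp=state()['tool_pos']
for n in("side","top"):
    f=eyes.grab_frame(n)[:,:,::-1];q=proj(n,tp)[0];print(n,q)
    x,y=int(q[0])-40,int(q[1])-30
    c=cv2.resize(f[max(y,0):y+60,x:x+80],None,fx=10,fy=10,interpolation=cv2.INTER_CUBIC)
    cv2.drawMarker(c,(int((q[0]-x+.5)*10),int((q[1]-y+.5)*10)),(0,0,255),0,20)
    cv2.imwrite(f"pics/{n}1.png",c)
```

```text
[0.49183297 0.30604979 0.12603292] 1.7
lin [-0.0176, -0.0133, 0.006] rot [0.01, 0.02, 0.03]
side [444.50061658 233.22363716]
top [135.31517186 221.36217146]
```

View pics/side1.png

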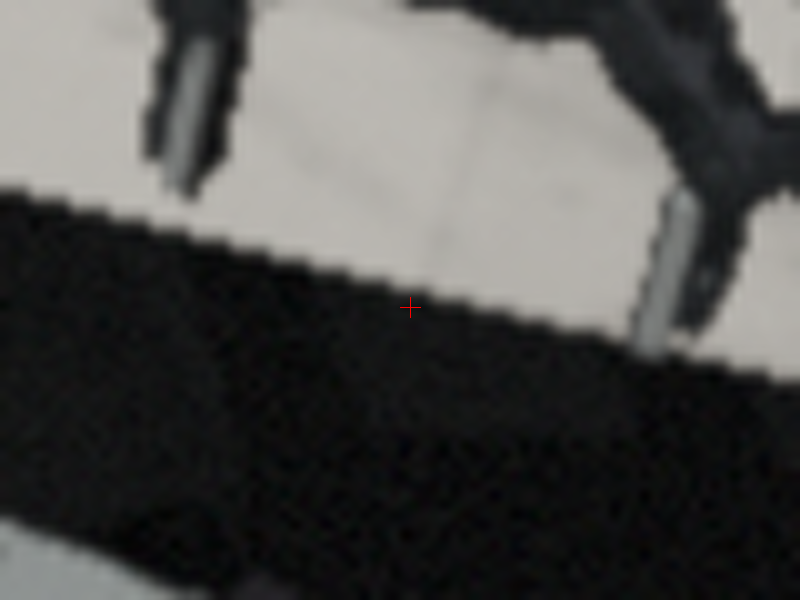

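View pics/top1.png

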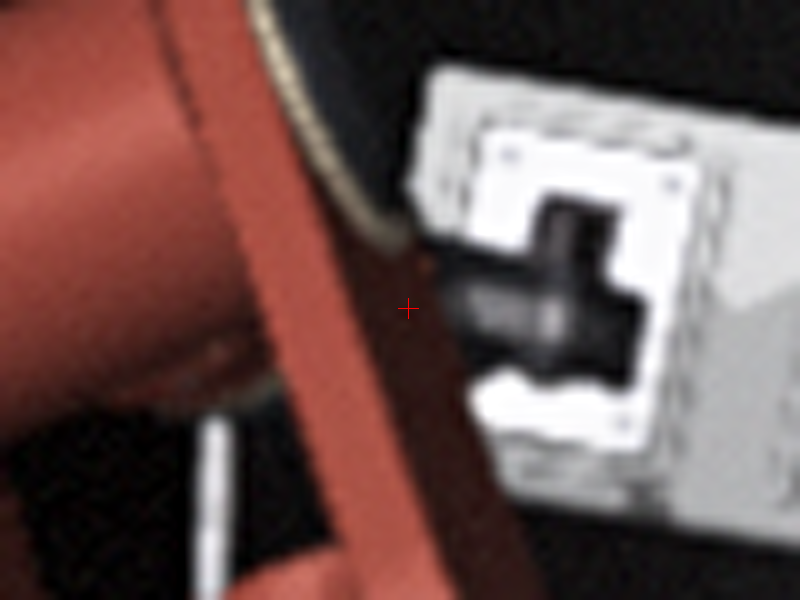

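Call:
apply_moves([
  {"linear":[-0.0175,-0.013,0.03],"delta_rot":[0,0,0],"fingers":0},
  {"linear":[-0.0175,-0.013,0.056],"delta_rot":[0,0,0],"fingers":0},
  {"linear":[-0.0175,-0.013,0.056],"delta_rot":[0,0,0],"fingers":0},
  {"linear":[-0.0175,-0.013,0.056],"delta_rot":[0,0,0],"fingers":0},
  {"linear":[-0.0175,-0.013,0.056],"delta_rot":[0,0,0],"fingers":0},
  {"linear":[-0.0175,-0.013,0.056],"delta_rot":[0,0,0],"fingers":0},
  {"linear":[-0.0175,-0.013,0.056],"delta_rot":[0,0,0],"fingers":0},
  {"linear":[-0.0175,-0.013,0.056],"delta_rot":[0,0,0],"fingers":0},
])

```text
time: 2.6
tool_pos: [0.5076, 0.2901, 0.0707]
tool_rot: [0.001, 0.083, 0.997, 0.0]
contact_force: [-0.7, -0.3, 0.9]
gripper_width: 1.002
```

Run:
```python
from g import *
print(state()['tool_pos'],state()['time'])
delta([.5068,.290,.023],frame(np.radians(-9.5),0))
tp=state()['tool_pos']
for n in("side",):
    f=eyes.grab_frame(n)[:,:,::-1];q=proj(n,tp)[0];print(n,q)
    x,y=int(q[0])-40,int(q[1])-30
    c=cv2.resize(f[max(y,0):y+60,x:x+80],None,fx=10,fy=10,interpolation=cv2.INTER_CUBIC)
    cv2.drawMarker(c,(int((q[0]-x+.5)*10),int((q[1]-y+.5)*10)),(0,0,255),0,20)
    cv2.imwrite(f"pics/{n}2.png",c)
```

```text
[0.50762859 0.290114   0.07069533] 2.6
lin [0.0009, -0.0003, 0.0477] rot [0.04, 0.07, -0.02]
side [429.86677739 256.89797077]
```

View pics/side2.png

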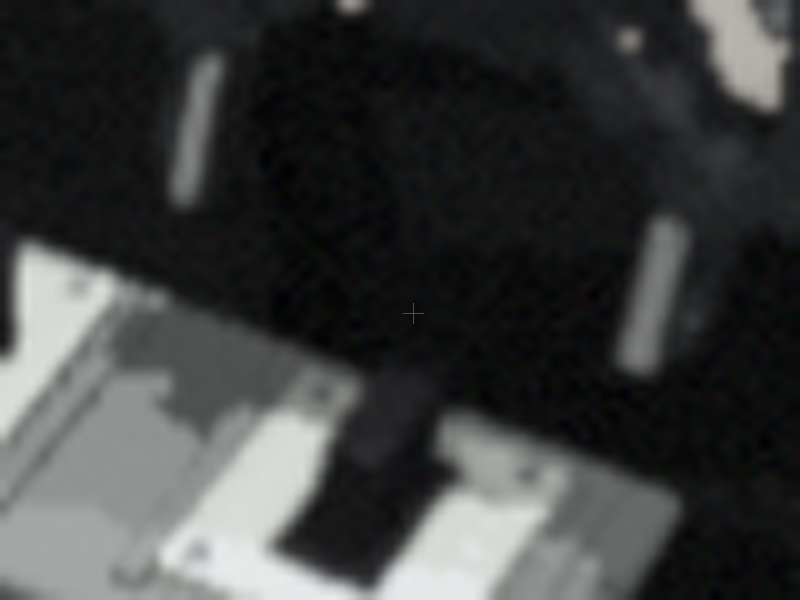

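The side view shows the open fingers at crop (185,200) and (640,370), straddling the bar at (395,420). I'll descend and close.

Call:
apply_moves([
  {"linear":[0.001,0,0.02],"delta_rot":[0,0,0],"fingers":0},
  {"linear":[0.001,0,0.036],"delta_rot":[0,0,0],"fingers":0},
  {"linear":[0.001,0,0.0475],"delta_rot":[0,0,0],"fingers":0},
  {"linear":[0.001,0,0.0475],"delta_rot":[0,0,0],"fingers":0},
  {"linear":[0.001,0,0.0475],"delta_rot":[0,0,0],"fingers":0},
  {"linear":[0.001,0,0.0475],"delta_rot":[0,0,0],"fingers":100},
  {"linear":[0.001,0,0.0475],"delta_rot":[0,0,0],"fingers":150},
  {"linear":[0.001,0,0.0475],"delta_rot":[0,0,0],"fingers":150},
])

```text
time: 3.45
tool_pos: [0.5068, 0.2902, 0.0231]
tool_rot: [0.001, 0.083, 0.997, 0.0]
contact_force: [-0.5, 0.4, -0.6]
gripper_width: 0.514
```

Call:
apply_moves([
  {"linear":[0,0,0],"delta_rot":[0,0,0],"fingers":255},
  {"linear":[0,0,0],"delta_rot":[0,0,0],"fingers":255},
  {"linear":[0,0,0],"delta_rot":[0,0,0],"fingers":255},
  {"linear":[0,0,0],"delta_rot":[0,0,0],"fingers":255},
  {"linear":[0,0,0],"delta_rot":[0,0,0],"fingers":255},
  {"linear":[0,0,0],"delta_rot":[0,0,0],"fingers":255},
  {"linear":[0,0,0],"delta_rot":[0,0,0],"fingers":255},
  {"linear":[0,0,0],"delta_rot":[0,0,0],"fingers":255},
])

```text
time: 4.25
tool_pos: [0.5066, 0.2902, 0.0228]
tool_rot: [0.0, 0.083, 0.997, 0.0]
contact_force: [0.2, 0.2, 4.8]
gripper_width: 0.154
```

Call:
apply_moves([
  {"linear":[0,0,-0.01],"delta_rot":[0,0,0],"fingers":255},
  {"linear":[0,0,-0.03],"delta_rot":[0,0,0],"fingers":255},
  {"linear":[0,0,-0.06],"delta_rot":[0,0,0],"fingers":255},
  {"linear":[0,0,-0.1],"delta_rot":[0,0,0],"fingers":255},
  {"linear":[0,0,-0.14],"delta_rot":[0,0,0],"fingers":255},
  {"linear":[0,0,-0.17],"delta_rot":[0,0,0],"fingers":255},
  {"linear":[0,0,-0.18],"delta_rot":[0,0,0],"fingers":255},
  {"linear":[0,0,-0.18],"delta_rot":[0,0,0],"fingers":255},
])

```text
time: 5.05
tool_pos: [0.5066, 0.29, 0.2034]
tool_rot: [0.001, 0.083, 0.997, 0.0]
contact_force: [-0.8, 0.1, -2.4]
gripper_width: 0.155
```

Run:
```python
from g import *
s=state();print(s['tool_pos'],s['time'],s['contact_force'],s['gripper_width'],s['joint_pos'])
th=.305;psi=np.radians(11.2)
Rt=frame(psi,th);n=-Rt[:,2]
W=np.array([.6306,-.0784,.0950])
print("n",n)
delta(W+n*.075,Rt)
tp=s['tool_pos']
for n in("side","top"):
    f=eyes.grab_frame(n)[:,:,::-1];q=proj(n,tp)[0];print(n,q)
    x,y=int(q[0])-40,max(int(q[1])-30,0)
    c=cv2.resize(f[y:y+60,x:x+80],None,fx=10,fy=10,interpolation=cv2.INTER_CUBIC)
    cv2.drawMarker(c,(int((q[0]-x+.5)*10),int((q[1]-y+.5)*10)),(0,0,255),0,20)
    cv2.imwrite(f"pics/{n}3.png",c)
```

```text
[0.50658613 0.29004068 0.20336251] 5.05 [-0.84424458  0.09312945 -2.41216881] 0.15522206758734677 [ 3.92627390e-01 -2.72168316e-02  1.74056930e+00 -2.09567237e-04
  1.42645101e+00 -1.01178462e+00]
n [-0.29457414 -0.05832725  0.95384695]
lin [-0.1622, -0.3508, 0.0368] rot [-3.13, -17.18, -20.57]
side [442.47950674 201.9475233 ]
top [134.09363607 212.50027962]
```

View pics/side3.png

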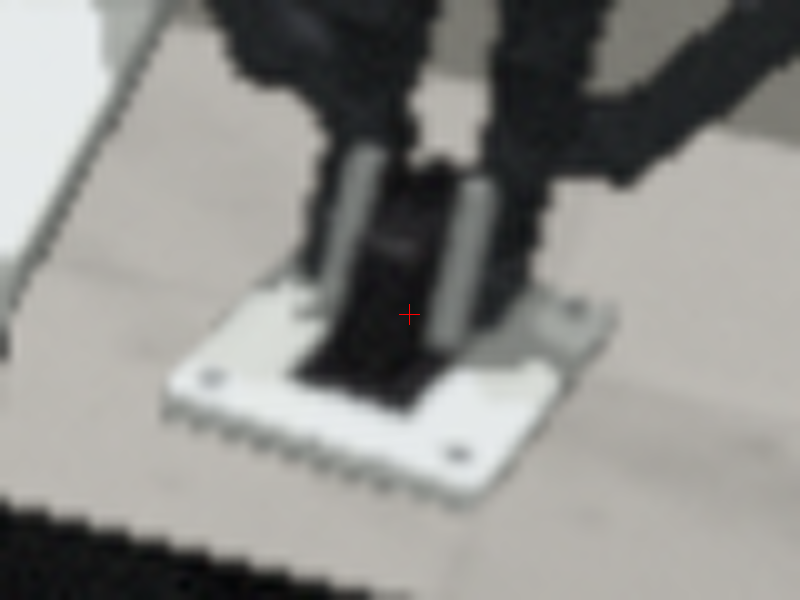

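View pics/top3.png

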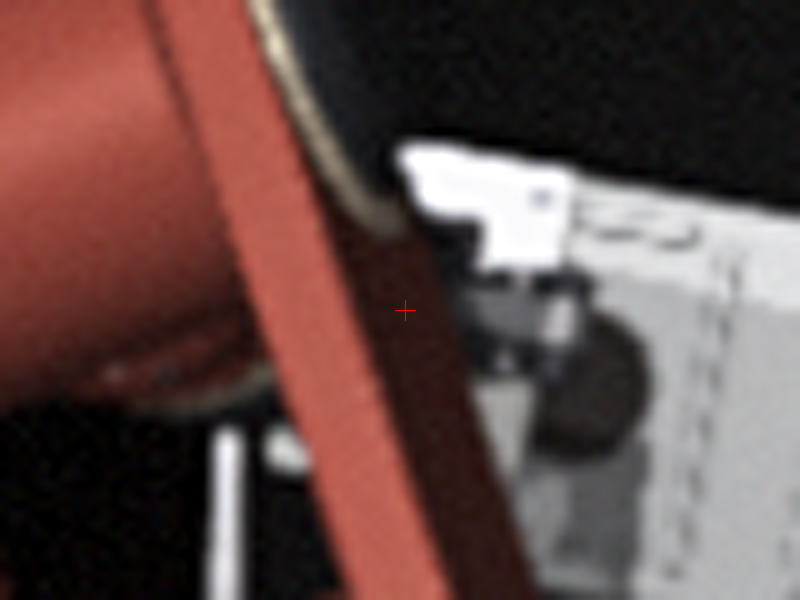

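Run:
```python
from g import *
s=state();Q=R.from_quat(np.roll(s['tool_rot'],-1)).as_matrix();p=s['tool_pos']
q=proj("side",p)[0];x0,y0=int(442.48)-40,int(201.95)-30
for dx in(0,.003):
    X=np.array([p+Q@np.array([a*.04-dx,b*.03,.005]) for a,b in((-1,1),(-1,-1),(1,-1),(1,1))])
    print(((proj("side",X)-[x0,y0]+.5)*10).round().tolist())
```

```text
[[486.0, 492.0], [168.0, 389.0], [320.0, 219.0], [625.0, 309.0]]
[[481.0, 499.0], [161.0, 396.0], [315.0, 225.0], [620.0, 315.0]]
```

Call:
apply_moves([
  {"linear":[-0.01,-0.03,-0.01],"delta_rot":[-0.4,-2,-2.5],"fingers":255},
  {"linear":[-0.04,-0.075,-0.01],"delta_rot":[-0.8,-4,-5],"fingers":255},
  {"linear":[-0.06,-0.12,-0.005],"delta_rot":[-1.2,-6.5,-7.5],"fingers":255},
  {"linear":[-0.08,-0.165,0],"delta_rot":[-1.6,-9,-10],"fingers":255},
  {"linear":[-0.1,-0.21,0.005],"delta_rot":[-2,-11,-13],"fingers":255},
  {"linear":[-0.12,-0.255,0.01],"delta_rot":[-2.4,-13,-15.5],"fingers":255},
  {"linear":[-0.14,-0.3,0.015],"delta_rot":[-2.8,-15,-18],"fingers":255},
  {"linear":[-0.155,-0.33,0.02],"delta_rot":[-3.1,-17.2,-20.5],"fingers":255},
])

```text
time: 5.95
tool_pos: [0.6029, -0.0637, 0.1785]
tool_rot: [0.149, -0.096, 0.984, 0.015]
contact_force: [0.2, 1.0, -2.1]
gripper_width: 0.149
```

```bash
cat > w.py <<'E'
from g import *
th=.305;psi=np.radians(11.2);Rt=frame(psi,th);n=-Rt[:,2];W=np.array([.6306,-.0784,.0950])
def rep():
    s=state();Q=R.from_quat(np.roll(s['tool_rot'],-1)).as_matrix()
    f=s['contact_force'];print("t",s['time'],"tcp in W (x,y,n)",(np.c_[-Rt[:,0],-Rt[:,0]*0,n][:,[0,2]].T@(s['tool_pos']-W)).round(4),"y",round(float(np.cross(n,-Rt[:,0])@(s['tool_pos']-W)),4),"F n",round(float(n@f),2),"F",(Q.T@f).round(2),"T tool",(Q.T@s['ft_torque']).round(3),s['gripper_width'])
E
python3 -c "
from w import *
rep();delta(W+n*.075,Rt)"
```

```text
t 5.95 tcp in W (x,y,n) [0.0019 0.0869] y 0.0198 F n -2.1 F [0.2  0.94 2.1 ] T tool [-0.056  0.253 -0.011] 0.14852169468361473
lin [0.0018, -0.0198, 0.012] rot [0.01, -0.3, -0.1]
```

Call:
apply_moves([
  {"linear":[0.001,-0.01,0.008],"delta_rot":[0,0,0],"fingers":255},
  {"linear":[0.002,-0.02,0.02],"delta_rot":[0,-0.3,0],"fingers":255},
  {"linear":[0.002,-0.02,0.03],"delta_rot":[0,-0.3,0],"fingers":255},
  {"linear":[0.002,-0.02,0.038],"delta_rot":[0,-0.3,0],"fingers":255},
  {"linear":[0.002,-0.02,0.042],"delta_rot":[0,-0.3,0],"fingers":255},
  {"linear":[0.002,-0.02,0.045],"delta_rot":[0,-0.3,0],"fingers":255},
  {"linear":[0.002,-0.02,0.045],"delta_rot":[0,-0.3,0],"fingers":255},
  {"linear":[0.002,-0.02,0.045],"delta_rot":[0,-0.3,0],"fingers":255},
])

```text
time: 6.75
tool_pos: [0.62, -0.0782, 0.1394]
tool_rot: [0.153, -0.096, 0.983, 0.014]
contact_force: [-0.1, 0.9, -1.7]
gripper_width: 0.151
```

Run:
```python
from w import *
rep();delta(W+n*.042,Rt)
s=state();Q=R.from_quat(np.roll(s['tool_rot'],-1)).as_matrix();p=s['tool_pos']
X=np.array([p+Q@np.array([a*.04,b*.03,.005]) for a,b in((-1,1),(-1,-1),(1,-1),(1,1))])
for nm,x,y in(("side",205,195),("top",250,135)):
    f=eyes.grab_frame(nm)[:,:,::-1]
    c=cv2.resize(f[y:y+60,x:x+80],None,fx=10,fy=10,interpolation=cv2.INTER_CUBIC)
    print(nm,((proj(nm,X)-[x,y]+.5)*10).round().tolist())
    cv2.imwrite(f"pics/{nm}4.png",c)
```

```text
t 6.75 tcp in W (x,y,n) [0.0034 0.0454] y 0.0023 F n -1.68 F [0.43 0.87 1.68] T tool [0.005 0.26  0.   ] 0.15096271531668373
lin [0.0035, -0.0023, 0.0034] rot [-0.07, 0.25, -0.02]
side [[512.0, 270.0], [239.0, 228.0], [377.0, 141.0], [630.0, 179.0]]
top [[247.0, 227.0], [483.0, 184.0], [536.0, 495.0], [302.0, 539.0]]
```

View pics/side4.png

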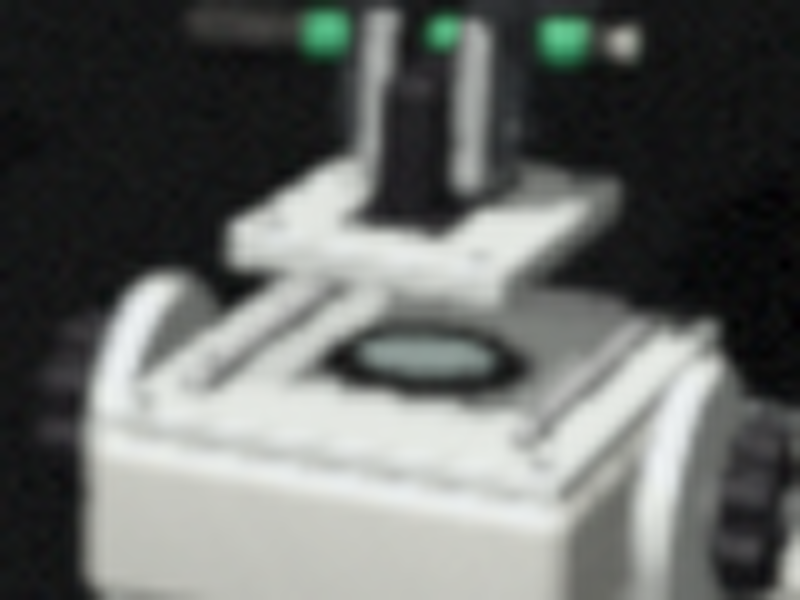

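View pics/top4.png

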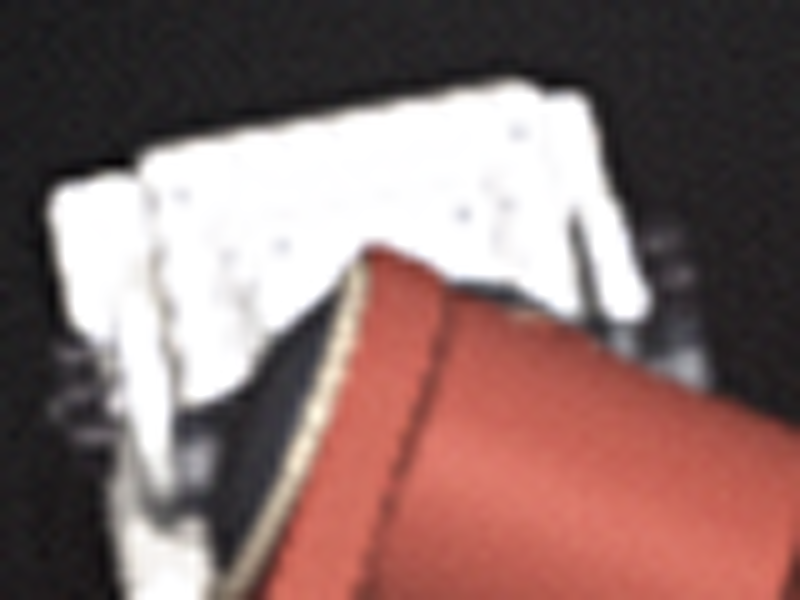

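Call:
apply_moves([
  {"linear":[0.002,-0.0015,0.003],"delta_rot":[0,0,0],"fingers":255},
  {"linear":[0.0045,-0.0025,0.007],"delta_rot":[0,0.2,0],"fingers":255},
  {"linear":[0.0045,-0.0025,0.011],"delta_rot":[0,0.2,0],"fingers":255},
  {"linear":[0.0045,-0.0025,0.015],"delta_rot":[0,0.2,0],"fingers":255},
  {"linear":[0.0045,-0.0025,0.018],"delta_rot":[0,0.2,0],"fingers":255},
  {"linear":[0.0045,-0.0025,0.018],"delta_rot":[0,0.2,0],"fingers":255},
  {"linear":[0.0045,-0.0025,0.018],"delta_rot":[0,0.2,0],"fingers":255},
  {"linear":[0.0045,-0.0025,0.018],"delta_rot":[0,0.2,0],"fingers":255},
])

```text
time: 7.65
tool_pos: [0.6215, -0.0808, 0.1205]
tool_rot: [0.151, -0.096, 0.984, 0.014]
contact_force: [-0.9, -0.6, -1.1]
gripper_width: 0.15
```

```bash
cat > look.py <<'E'
import sys
from w import *
rep();delta(W+n*.020+.001*Rt[:,0],Rt)
for nm,x,y in(("side",205,200),):
    f=eyes.grab_frame(nm)[:,:,::-1]
    cv2.imwrite(f"pics/{nm}{sys.argv[1]}.png",cv2.resize(f[y:y+55,x:x+80],None,fx=10,fy=10,interpolation=cv2.INTER_CUBIC))
E
python3 look.py 5
```

```text
t 7.65 tcp in W (x,y,n) [-0.0013  0.0272] y -0.0006 F n -0.79 F [ 1.28 -0.43  0.79] T tool [ 0.027  0.219 -0.011] 0.14985537370068963
lin [-0.0003, 0.0006, 0.0072] rot [-0.06, 0.03, -0.06]
```

View pics/side5.png

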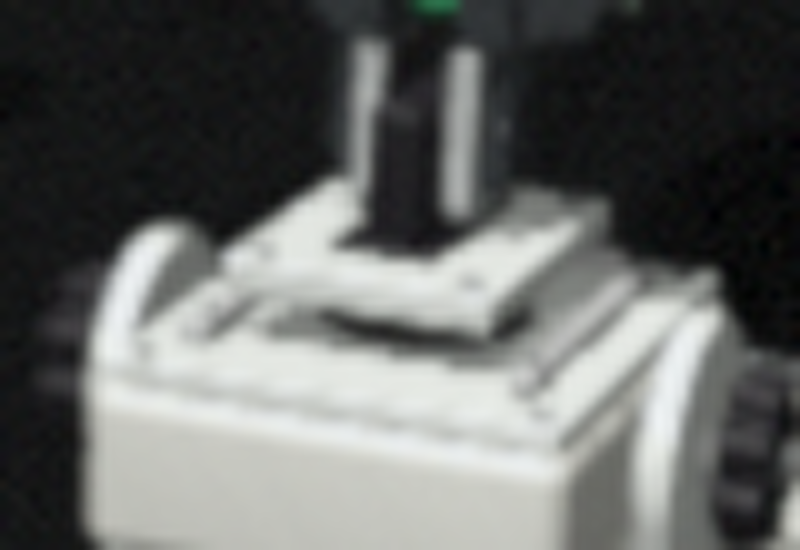

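Call:
apply_moves([
  {"linear":[0,0.0005,0.002],"delta_rot":[0,0,0],"fingers":255},
  {"linear":[0,0.0005,0.004],"delta_rot":[0,0,0],"fingers":255},
  {"linear":[0,0.0005,0.005],"delta_rot":[0,0,0],"fingers":255},
  {"linear":[0,0.0005,0.006],"delta_rot":[0,0,0],"fingers":255},
  {"linear":[0,0.0005,0.006],"delta_rot":[0,0,0],"fingers":255},
  {"linear":[0,0.0005,0.006],"delta_rot":[0,0,0],"fingers":255},
  {"linear":[0,0.0005,0.006],"delta_rot":[0,0,0],"fingers":255},
  {"linear":[0,0.0005,0.006],"delta_rot":[0,0,0],"fingers":255},
])

```text
time: 8.5
tool_pos: [0.623, -0.08, 0.1147]
tool_rot: [0.151, -0.096, 0.984, 0.014]
contact_force: [0.5, -0.3, -2.0]
gripper_width: 0.157
```

```bash
python3 look.py 6; python3 -c "
import cv2,numpy as np
c=cv2.imread('pics/side6.png',0)[200:470,60:740].astype(float)
cv2.imwrite('pics/side6b.png',np.clip((c-90)/140*255,0,255).astype('uint8'))"
```

```text
t 8.5 tcp in W (x,y,n) [-0.0015  0.0211] y -0.0001 F n -2.07 F [ 0.22 -0.35  2.07] T tool [-0.018  0.258 -0.012] 0.1574182902963759
lin [-0.0005, 0.0001, 0.0011] rot [-0.06, 0.02, -0.06]
```

View pics/side6b.png

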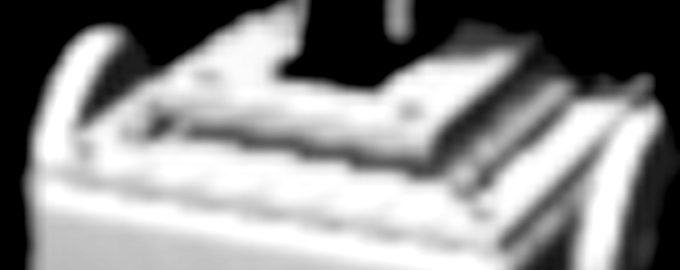

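Call:
apply_moves([
  {"linear":[0,0,0.0005],"delta_rot":[0,0,0],"fingers":255},
  {"linear":[0,0,0.001],"delta_rot":[0,0,0],"fingers":255},
  {"linear":[0,0,0.0015],"delta_rot":[0,0,0],"fingers":255},
  {"linear":[0,0,0.002],"delta_rot":[0,0,0],"fingers":255},
  {"linear":[0,0,0.0025],"delta_rot":[0,0,0],"fingers":255},
  {"linear":[0,0,0.0025],"delta_rot":[0,0,0],"fingers":255},
  {"linear":[0,0,0.0025],"delta_rot":[0,0,0],"fingers":255},
  {"linear":[0,0,0.0025],"delta_rot":[0,0,0],"fingers":255},
])

```text
time: 9.35
tool_pos: [0.6237, -0.0798, 0.1123]
tool_rot: [0.151, -0.096, 0.984, 0.014]
contact_force: [-2.1, 0.6, -0.2]
gripper_width: 0.152
```

```bash
python3 -c "
from w import *
rep()"
```

```text
t 9.35 tcp in W (x,y,n) [-0.0015  0.0186] y -0.0001 F n 0.38 F [ 1.91  1.   -0.38] T tool [-0.082  0.497  0.016] 0.15205036291135512
```

Call:
apply_moves([
  {"linear":[0,0,0.0005],"delta_rot":[0,0,0],"fingers":255},
  {"linear":[0,0,0.001],"delta_rot":[0,0,0],"fingers":255},
  {"linear":[0,0,0.0015],"delta_rot":[0,0,0],"fingers":255},
  {"linear":[0,0,0.0015],"delta_rot":[0,0,0],"fingers":255},
  {"linear":[0,0,0.0015],"delta_rot":[0,0,0],"fingers":255},
  {"linear":[0,0,0.0015],"delta_rot":[0,0,0],"fingers":255},
  {"linear":[0,0,0.0015],"delta_rot":[0,0,0],"fingers":255},
  {"linear":[0,0,0.0015],"delta_rot":[0,0,0],"fingers":255},
])

```text
time: 10.15
tool_pos: [0.6242, -0.0798, 0.1108]
tool_rot: [0.151, -0.096, 0.984, 0.014]
contact_force: [-3.1, -1.5, 2.1]
gripper_width: 0.155
```

```bash
python3 -c "
from w import *
rep()"
```

```text
t 10.15 tcp in W (x,y,n) [-0.0015  0.017 ] y -0.0001 F n 3.03 F [ 2.57 -0.85 -3.03] T tool [-0.135  0.546 -0.012] 0.15454680364492546
```

Call:
apply_moves([
  {"linear":[0,0,0.0005],"delta_rot":[0,0,0],"fingers":255},
  {"linear":[0,0,0.001],"delta_rot":[0,0,0],"fingers":255},
  {"linear":[0,0,0.001],"delta_rot":[0,0,0],"fingers":255},
  {"linear":[0,0,0.001],"delta_rot":[0,0,0],"fingers":255},
  {"linear":[0,0,0.001],"delta_rot":[0,0,0],"fingers":255},
  {"linear":[0,0,0.001],"delta_rot":[0,0,0],"fingers":255},
  {"linear":[0,0,0.001],"delta_rot":[0,0,0],"fingers":255},
  {"linear":[0,0,0.001],"delta_rot":[0,0,0],"fingers":255},
])

```text
time: 10.95
tool_pos: [0.6245, -0.0797, 0.1099]
tool_rot: [0.151, -0.096, 0.984, 0.014]
contact_force: [-3.0, 0.7, 2.5]
gripper_width: 0.149
```

```bash
sed -i 's/^rep();.*/rep()/' look.py; python3 look.py 7;python3 -c "
from w import *
rep()"; python3 -c "
import cv2,numpy as np
c=cv2.imread('pics/side7.png',0)[200:470,60:740].astype(float)
cv2.imwrite('pics/side7b.png',np.clip((c-90)/140*255,0,255).astype('uint8'))"
```

```text
t 10.95 tcp in W (x,y,n) [-0.0015  0.016 ] y -0.0001 F n 3.22 F [ 1.89  1.28 -3.23] T tool [-0.059  0.531  0.02 ] 0.14914442351765583
t 11.0 tcp in W (x,y,n) [-0.0015  0.016 ] y -0.0001 F n 3.61 F [ 1.34  0.3  -3.61] T tool [-0.129  0.526 -0.057] 0.15237752281684971
```

View pics/side7b.png

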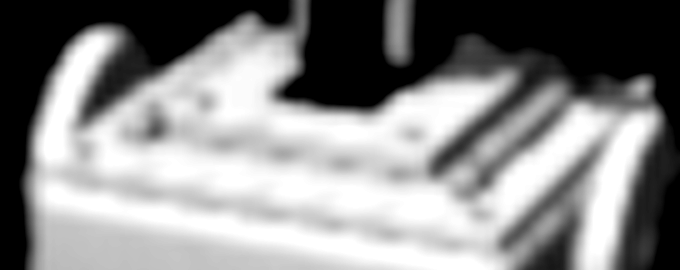

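Call:
apply_moves([
  {"linear":[0,0.0005,0],"delta_rot":[0,0,0],"fingers":255},
  {"linear":[0,0.001,0],"delta_rot":[0,0,0],"fingers":255},
  {"linear":[0,0.001,0.0003],"delta_rot":[0,0,0],"fingers":255},
  {"linear":[0,0.001,0.0006],"delta_rot":[0,0,0],"fingers":255},
  {"linear":[0,0.001,0.0008],"delta_rot":[0,0,0],"fingers":255},
  {"linear":[0,0.001,0.0008],"delta_rot":[0,0,0],"fingers":255},
  {"linear":[0,0.001,0.0008],"delta_rot":[0,0,0],"fingers":255},
  {"linear":[0,0.001,0.0008],"delta_rot":[0,0,0],"fingers":255},
])

```text
time: 11.8
tool_pos: [0.6247, -0.0793, 0.1097]
tool_rot: [0.151, -0.096, 0.984, 0.014]
contact_force: [-5.1, -4.2, 6.2]
gripper_width: 0.155
```

```bash
python3 -c "
from w import *
rep()"
```

```text
t 11.8 tcp in W (x,y,n) [-0.0013  0.0159] y 0.0002 F n 7.67 F [ 3.68 -3.15 -7.67] T tool [ 0.407  0.936 -0.04 ] 0.1545768224903282
```

Call:
apply_moves([
  {"linear":[0,0,0.0002],"delta_rot":[0,0,0],"fingers":255},
  {"linear":[0,0,0.0004],"delta_rot":[0,0,0],"fingers":255},
  {"linear":[0,0,0.0006],"delta_rot":[0,0,0],"fingers":255},
  {"linear":[0,0,0.0006],"delta_rot":[0,0,0],"fingers":255},
  {"linear":[0,0,0.0006],"delta_rot":[0,0,0],"fingers":255},
  {"linear":[0,0,0.0006],"delta_rot":[0,0,0],"fingers":255},
  {"linear":[0,0,0.0006],"delta_rot":[0,0,0],"fingers":255},
  {"linear":[0,0,0.0006],"delta_rot":[0,0,0],"fingers":255},
])

```text
time: 12.6
tool_pos: [0.6247, -0.0794, 0.1097]
tool_rot: [0.151, -0.096, 0.984, 0.014]
contact_force: [-8.1, -3.4, 8.6]
gripper_width: 0.152
```

```bash
python3 -c "
from w import *
rep()"
```

```text
t 12.6 tcp in W (x,y,n) [-0.0013  0.0158] y 0.0002 F n 10.82 F [  5.61  -1.77 -10.81] T tool [ 0.239  1.238 -0.011] 0.15240600564371037
```

```bash
python3 look.py 8; python3 -c "
import cv2,numpy as np
c=cv2.imread('pics/side8.png',0)[200:470,60:740].astype(float)
cv2.imwrite('pics/side8b.png',np.clip((c-90)/140*255,0,255).astype('uint8'))"
```

```text
t 12.6 tcp in W (x,y,n) [-0.0013  0.0158] y 0.0002 F n 10.82 F [  5.61  -1.77 -10.81] T tool [ 0.239  1.238 -0.011] 0.15240600564371037
```

View pics/side8b.png

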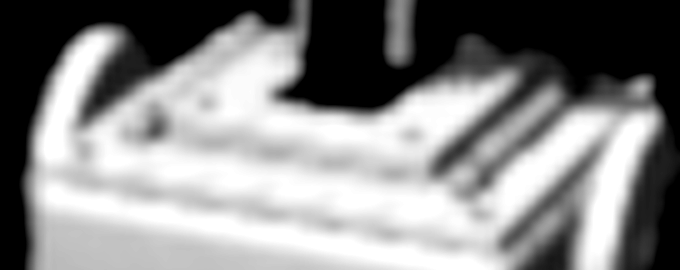

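Call:
apply_moves([
  {"linear":[0,0,-0.002],"delta_rot":[0,0,0],"fingers":255},
  {"linear":[0,0.0005,-0.0045],"delta_rot":[0,0,0],"fingers":255},
  {"linear":[0,0.0015,-0.0045],"delta_rot":[0,0,0],"fingers":255},
  {"linear":[0,0.0015,-0.0045],"delta_rot":[0,0,0],"fingers":255},
  {"linear":[0,0.0015,-0.0045],"delta_rot":[0,0,0],"fingers":255},
  {"linear":[0,0.0015,-0.0045],"delta_rot":[0,0,0],"fingers":255},
  {"linear":[0,0.0015,-0.0045],"delta_rot":[0,0,0],"fingers":255},
  {"linear":[0,0.0015,-0.0045],"delta_rot":[0,0,0],"fingers":255},
])

```text
time: 13.45
tool_pos: [0.6232, -0.0771, 0.1128]
tool_rot: [0.151, -0.096, 0.984, 0.015]
contact_force: [1.5, 0.6, 1.4]
gripper_width: 0.15
```

```bash
python3 look.py 9; python3 -c "
import cv2,numpy as np
c=cv2.imread('pics/side9.png',0)[200:470,60:740].astype(float)
cv2.imwrite('pics/side9b.png',np.clip((c-90)/140*255,0,255).astype('uint8'))"
```

```text
t 13.45 tcp in W (x,y,n) [-0.0014  0.019 ] y 0.0027 F n 0.87 F [-1.91  0.3  -0.87] T tool [-0.099 -0.064  0.072] 0.14952819949356866
```

View pics/side9b.png

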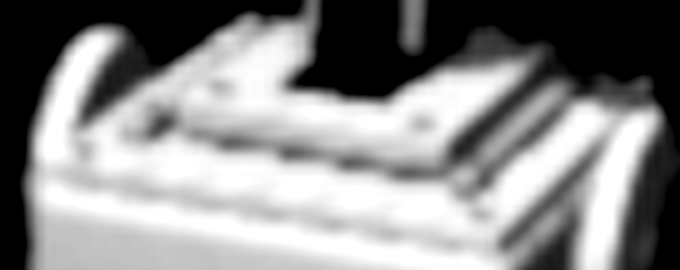

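Call:
apply_moves([
  {"linear":[0,-0.0003,0.001],"delta_rot":[0,0,0],"fingers":255},
  {"linear":[0,-0.0003,0.0018],"delta_rot":[0,0,0],"fingers":255},
  {"linear":[0,-0.0003,0.0025],"delta_rot":[0,0,0],"fingers":255},
  {"linear":[0,-0.0003,0.0025],"delta_rot":[0,0,0],"fingers":255},
  {"linear":[0,-0.0003,0.0025],"delta_rot":[0,0,0],"fingers":255},
  {"linear":[0,-0.0003,0.0025],"delta_rot":[0,0,0],"fingers":255},
  {"linear":[0,-0.0003,0.0025],"delta_rot":[0,0,0],"fingers":255},
  {"linear":[0,-0.0003,0.0025],"delta_rot":[0,0,0],"fingers":255},
])

```text
time: 14.3
tool_pos: [0.6238, -0.0774, 0.1103]
tool_rot: [0.151, -0.096, 0.984, 0.015]
contact_force: [-1.8, 3.6, 2.4]
gripper_width: 0.153
```

```bash
python3 -c "
from w import *
rep()"
```

```text
t 14.3 tcp in W (x,y,n) [-0.0016  0.0166] y 0.0023 F n 2.59 F [ 0.3   3.87 -2.59] T tool [-0.564  0.03   0.007] 0.15308995351785962
```

Call:
apply_moves([
  {"linear":[0,0,0.0005],"delta_rot":[0,0,0],"fingers":255},
  {"linear":[0,0,0.001],"delta_rot":[0,0,0],"fingers":255},
  {"linear":[0,0,0.001],"delta_rot":[0,0,0],"fingers":255},
  {"linear":[0,0,0.001],"delta_rot":[0,0,0],"fingers":255},
  {"linear":[0,0,0.001],"delta_rot":[0,0,0],"fingers":255},
  {"linear":[0,0,0.001],"delta_rot":[0,0,0],"fingers":255},
  {"linear":[0,0,0.001],"delta_rot":[0,0,0],"fingers":255},
  {"linear":[0,0,0.001],"delta_rot":[0,0,0],"fingers":255},
])

```text
time: 15.1
tool_pos: [0.6241, -0.0774, 0.1097]
tool_rot: [0.151, -0.096, 0.984, 0.015]
contact_force: [-2.4, 3.4, 4.8]
gripper_width: 0.154
```

```bash
python3 -c "
from w import *
rep()"
```

```text
t 15.1 tcp in W (x,y,n) [-0.0015  0.0159] y 0.0022 F n 5.05 F [ 0.21  3.76 -5.05] T tool [-0.709  0.299 -0.029] 0.1540263419826724
```

Call:
apply_moves([
  {"linear":[0,-0.0005,0.0006],"delta_rot":[0,0,0],"fingers":255},
  {"linear":[0,-0.0005,0.0006],"delta_rot":[0,0.4,0],"fingers":255},
  {"linear":[0,-0.0005,0.0006],"delta_rot":[0,0.8,0],"fingers":255},
  {"linear":[0,-0.0005,0.0006],"delta_rot":[0,1,0],"fingers":255},
  {"linear":[0,-0.0005,0.0006],"delta_rot":[0,1,0],"fingers":255},
  {"linear":[0,-0.0005,0.0006],"delta_rot":[0,1,0],"fingers":255},
  {"linear":[0,-0.0005,0.0006],"delta_rot":[0,1,0],"fingers":255},
  {"linear":[0,-0.0005,0.0006],"delta_rot":[0,1,0],"fingers":255},
])

```text
time: 15.9
tool_pos: [0.6241, -0.0776, 0.1099]
tool_rot: [0.142, -0.096, 0.985, 0.014]
contact_force: [-9.3, 4.6, 10.6]
gripper_width: 0.15
```

```bash
cat >> w.py <<'E'
def rep2():
    rep();delta(W,Rt)
E
python3 -c "
from w import *
rep2()"
```

```text
t 15.9 tcp in W (x,y,n) [-0.0014  0.0161] y 0.002 F n 12.61 F [  4.86   6.36 -12.53] T tool [-1.113  0.491 -0.103] 0.15004666799492775
lin [-0.0017, -0.002, 0.0161] rot [0.0, -1.04, -0.03]
```

Call:
apply_moves([
  {"linear":[0,0,0],"delta_rot":[0,-0.5,0],"fingers":255},
  {"linear":[0,0,0],"delta_rot":[0,-1,0],"fingers":255},
  {"linear":[0,0,0],"delta_rot":[0,-1.5,0],"fingers":255},
  {"linear":[0,0,0],"delta_rot":[0,-2,0],"fingers":255},
  {"linear":[0,0,0],"delta_rot":[0,-2,0],"fingers":255},
  {"linear":[0,0,0],"delta_rot":[0,-2,0],"fingers":255},
  {"linear":[0,0,0],"delta_rot":[0,-2,0],"fingers":255},
  {"linear":[0,0,0],"delta_rot":[0,-2,0],"fingers":255},
])

```text
time: 16.7
tool_pos: [0.6241, -0.0778, 0.11]
tool_rot: [0.159, -0.096, 0.982, 0.016]
contact_force: [-7.7, 4.1, 11.1]
gripper_width: 0.151
```

```bash
python3 -c "
from w import *
rep2()"
```

```text
t 16.7 tcp in W (x,y,n) [-0.0015  0.0162] y 0.0018 F n 12.58 F [  2.94   5.53 -12.63] T tool [-0.979  1.108  0.067] 0.1514817585523889
lin [-0.0012, -0.0018, 0.0162] rot [-0.01, 0.93, -0.03]
```

Call:
apply_moves([
  {"linear":[0,0.0003,-0.0002],"delta_rot":[-0.2,0.5,0],"fingers":255},
  {"linear":[0.0003,0.0005,-0.0002],"delta_rot":[-0.4,1,0],"fingers":255},
  {"linear":[0.0003,0.0005,-0.0002],"delta_rot":[-0.4,1,0],"fingers":255},
  {"linear":[0.0003,0.0005,-0.0002],"delta_rot":[-0.4,1,0],"fingers":255},
  {"linear":[0.0003,0.0005,-0.0002],"delta_rot":[-0.4,1,0],"fingers":255},
  {"linear":[0.0003,0.0005,-0.0002],"delta_rot":[-0.4,1,0],"fingers":255},
  {"linear":[0.0003,0.0005,-0.0002],"delta_rot":[-0.4,1,0],"fingers":255},
  {"linear":[0.0003,0.0005,-0.0002],"delta_rot":[-0.4,1,0],"fingers":255},
])

```text
time: 17.5
tool_pos: [0.6242, -0.0778, 0.1098]
tool_rot: [0.151, -0.097, 0.984, 0.018]
contact_force: [-2.9, 2.2, 7.0]
gripper_width: 0.151
```

```bash
python3 look.py 10; python3 -c "
from w import *
rep2()
import cv2,numpy as np
c=cv2.imread('pics/side10.png',0)[100:470,60:740].astype(float)
cv2.imwrite('pics/side10b.png',np.clip((c-90)/140*255,0,255).astype('uint8'))
cv2.imwrite('pics/top10.png',cv2.resize(eyes.grab_frame('top')[:,:,::-1][100:300,100:360],None,fx=3,fy=3))
rep()"
```

```text
t 17.5 tcp in W (x,y,n) [-0.0014  0.0159] y 0.0018 F n 7.4 F [ 0.16  2.75 -7.38] T tool [-0.491  0.402  0.014] 0.15075024306018883
t 17.55 tcp in W (x,y,n) [-0.0014  0.0159] y 0.0018 F n 7.3 F [ 0.17  4.39 -7.28] T tool [-0.45   0.379  0.041] 0.15318797347331106
lin [-0.0014, -0.0019, 0.0159] rot [0.31, 0.03, -0.04]
t 17.6 tcp in W (x,y,n) [-0.0014  0.0159] y 0.0019 F n 6.83 F [-0.2   3.29 -6.82] T tool [-0.47   0.403  0.031] 0.1522836070265239
```

View pics/side10b.png

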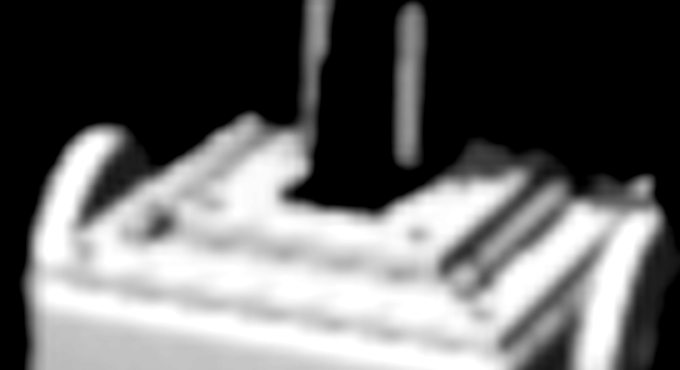

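View pics/top10.png

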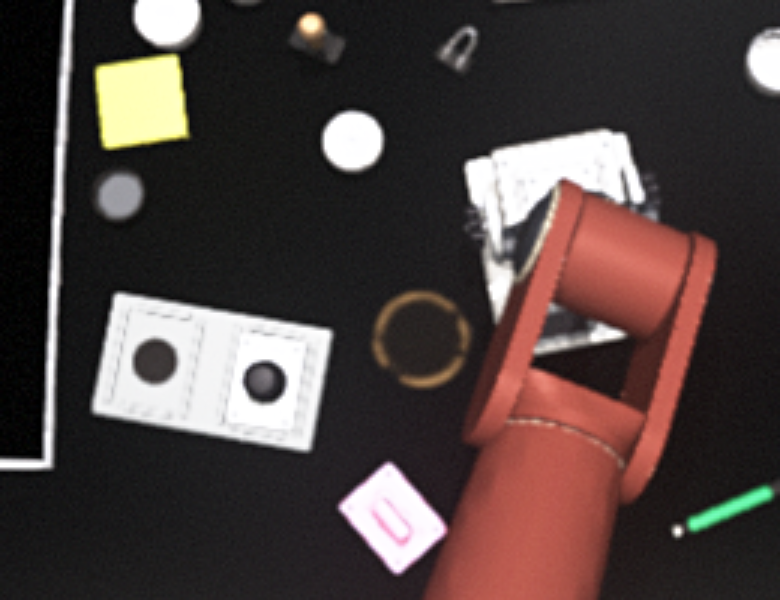

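Run:
```python
from w import *
f=cv2.imread('pics/side10.png',0)
Wt=W+n*.0029
ex=-Rt[:,0];ey=np.cross(n,ex)
def P2(x,y,z):return (proj("side",Wt+x*ex+y*ey+z*n)[0]-[205,200]+.5)*10-[60,100]
for nm,a in(("U",(.058,0,0)),("plate bot",(.04,0,0)),("plate top",(.04,0,.008)),("Ucorner",(.058,.05,0)),("plate botL",(.04,.03,0)),("bot+3",(.043,0,0)),("bot-3",(.037,0,0))):
    p=P2(*a);q=P2(a[0],a[1]+.02,a[2]);s=(q-p);print(nm,p.round(),"at col300:",(p+s*(300-p[0])/s[0])[1].round(1))
print(f[300:440:4,358:363].mean(1).round().tolist())
```

```text
U [270. 291.] at col300: 295.7
plate bot [301. 265.] at col300: 265.0
plate top [303. 229.] at col300: 228.5
Ucorner [501. 329.] at col300: 295.6
plate botL [437. 288.] at col300: 265.0
bot+3 [296. 269.] at col300: 270.0
bot-3 [307. 261.] at col300: 260.0
[123.0, 160.0, 189.0, 204.0, 220.0, 227.0, 228.0, 227.0, 222.0, 214.0, 207.0, 201.0, 196.0, 195.0, 198.0, 205.0, 213.0, 220.0, 224.0, 228.0, 229.0, 230.0, 232.0, 233.0, 230.0, 225.0, 219.0, 211.0, 205.0, 204.0, 207.0, 213.0, 220.0, 226.0, 231.0]
```

Call:
apply_moves([
  {"linear":[0,0.0002,0.0002],"delta_rot":[0,0.2,0],"fingers":255},
  {"linear":[0,0.0004,0.0004],"delta_rot":[0,0.3,0],"fingers":255},
  {"linear":[0,0.0004,0.0004],"delta_rot":[0,0.3,0],"fingers":255},
  {"linear":[0,0.0004,0.0004],"delta_rot":[0,0.3,0],"fingers":255},
  {"linear":[0,0.0004,0.0004],"delta_rot":[0,0.3,0],"fingers":255},
  {"linear":[0,0.0004,0.0004],"delta_rot":[0,0.3,0],"fingers":255},
  {"linear":[0,0.0004,0.0004],"delta_rot":[0,0.3,0],"fingers":255},
  {"linear":[0,0.0004,0.0004],"delta_rot":[0,0.3,0],"fingers":255},
])

```text
time: 18.4
tool_pos: [0.6242, -0.0777, 0.1097]
tool_rot: [0.149, -0.097, 0.984, 0.017]
contact_force: [-6.1, 2.1, 7.9]
gripper_width: 0.151
```

```bash
python3 look.py 11; python3 -c "
from w import *
rep2()"
```

```text
t 18.4 tcp in W (x,y,n) [-0.0014  0.0158] y 0.0019 F n 9.19 F [ 3.01  3.26 -9.16] T tool [-0.335  0.438 -0.022] 0.15123298122696574
t 18.45 tcp in W (x,y,n) [-0.0014  0.0158] y 0.0019 F n 10.08 F [  2.3    2.7  -10.06] T tool [-0.297  0.473  0.05 ] 0.15177815347942572
lin [-0.0015, -0.002, 0.0158] rot [0.27, -0.27, -0.03]
```

View pics/side11.png

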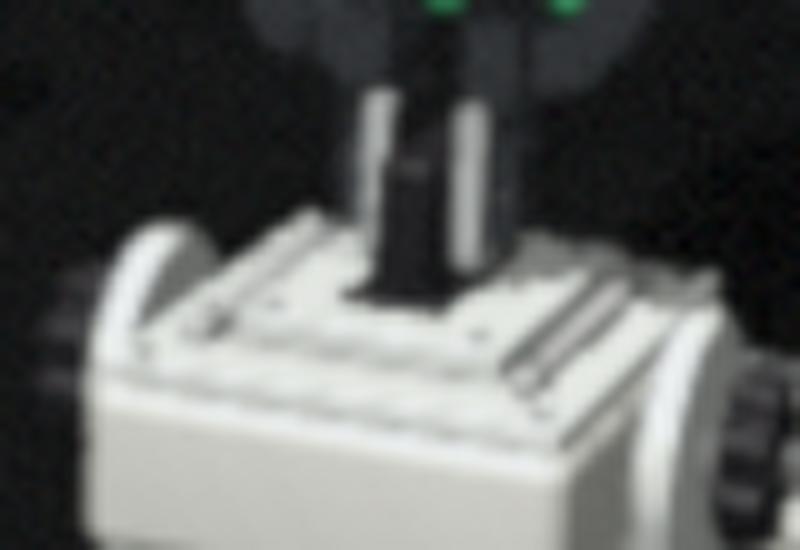

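The slide lies flush between the guides, with the bar at (410,230) in the crop. No shadow shows under its upper edge, and the pressing force holds at about 12 N. I'll hand it in.

```bash
python3 -c "
from plant import job_done
print(job_done())"
```

```text
the job is handed in; nothing more can be done
None
```

I took the reference slide (black bar grip) out of the dock, tilted it to the stage slope and pressed it home between the guides. I handed the job in at about 18.5 s, still gripping and pressing. No verdict was returned.

**Last checks that agree:**
- **Pressing force:** about 12 N along the stage normal (about 10 N read plus the 1.9 N reading in air).
- **Flush and collar:** the tool stopped at the same height in every press. The soft, collar-like travel before that stop was between 2.8 and 5.3 mm, which fits the collar's 4 mm. The collar itself is hidden under the slide, so this is inferred from force and travel.
- **Parallel:** the images gave a slope of about 0.305 rad. Tilting ±1° moved the pressure point about 30 mm each way, and at the end it was about 10 mm off centre.
- **Position:** the slide is about 2 mm up-slope of centre by the side view. It sits inside the guides across the slope.
- **Other objects:** in the last top view the zero slide and the tin looked unmoved. The vial was outside that view and I did not re-check it. I saw no shift of the reader's head, but I did not measure it.

**What disagreed or stayed uncertain:**
- **Camera mismatch:** the two cameras differed by about 1–3 mm. The contact height came out about 3 mm above my image estimate, so I relied on contact.
- **Sideways force:** a force of 2–3 N from friction against the stage remained at the end.
- **First press:** the slide sat close to the right-hand guide, so I lifted it, moved it about 2 mm and pressed again.

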